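# Run down the loose wing nut on the grinder's crank

### The job

The wing nut that holds the crank on the hand grinder has worked loose. Push its wings round clockwise, seen from above, stroke after stroke with one fingertip or the closed fingers, until the nut has run all the way down and stops against the crank. Do not pinch the nut, do not turn the crank, leave the cups and everything else where they stand, and finish clear of it all.

Things in the scene. Friction and masses are not known exactly. Their poses are not given: they have to be found in the camera images.
- grinder: Steel hand coffee grinder screwed to the counter (it cannot move). Origin under the centre of its base plate, on the crank's vertical axis; z up, x to its front (catch cup with leaf spring clip), a column at its rear. Base plate 150 x 110 mm; the round hopper, 94 mm across, ends 173 mm above the counter. The crank and the wing nut sit on top, on the same vertical axis.
- crank (a joint): Angle (rad) of the crank about the vertical, growing counter-clockwise from above; at 0 its arm points along the grinder's x. The grinder is full of beans, so the crank is stiff: about 0.8 N m turns it. It has to stay where it is.
- nut_seat (a point): Point on the axis at the top of the crank's hub (27 mm across), 190 mm above the counter, where the nut's underside rests when tight. The arm, 16 mm wide, is level and 2 mm below this point to 33 mm from the axis, then rises steeply to 22 mm above it at 44 mm and runs level to the knob. Elsewhere nothing stands above the hub but the nut and its stud (8.4 mm thick, top 24 mm above this point).
- crank_knob (a point): Centre of the top of the crank's wooden knob (27 mm across), 118 mm from the axis and 50 mm above nut_seat: the highest part of the crank. From the axis towards the knob is the direction of the arm.
- wingnut (a joint): How far the wing nut is unscrewed from tight (rad, relative to the crank): 0 = seated on the crank's hub, a hard stop; it grows counter-clockwise from above, so clockwise strokes bring it down to 0. It starts between 6 and 10.5 (1 to 1.7 turns). It turns with a light drag (0.015 N m), stays where it is left, and goes down 3 mm per turn.
- nut_mid (a point): Point on the nut's axis half-way up its wings, 15 mm above its underside. Hub of the nut 19 mm across at its foot, 13 mm above. Two opposite upright wings, round ears 18 mm high and 4 mm thick, reach from 9 to 27 mm from the axis, and from 9 mm below to 9 mm above this point.
- wing_a (a point): Middle of the outer edge of one wing, 27 mm from the axis, at the height of nut_mid. It turns with the nut.
- wing_b (a point): The same point on the opposite wing.
- cup_a: White espresso cup, 62 mm across, 56 mm high, with an ear handle; origin under its centre. Leave it.
- cup_b: A second, equal espresso cup. Leave it.
- sugar_pot: White ceramic sugar pot with lid, 92 mm across (128 mm over its handles), 98 mm high; origin under its centre. Leave it.
- spoon: Black plastic measuring spoon: bowl 44 mm across and 22 mm high, handle 85 mm long; origin under the bowl, the handle along -x. Leave it.
- tamper: Coffee tamper standing on its steel foot, 58 mm across, 84 mm high; origin under its centre. Leave it.
- milk_jug: Steel milk jug, 82 mm across, 95 mm high; origin under its centre. Leave it.
- brush: Brush lying flat on the counter. Leave it.

How it is judged:
By the outcome, as a careful person would: the job done as asked, in the order asked, and still so for the second after the job is handed in, with the robot touching nothing.
It also fails if it takes over 69 s, if anything falls off the work surface, if the arm or the gripper's body presses on something with over 40 N, if the wrist force passes 120 N, or if a joint passes its speed limit or range.

### The arm

A 6-joint arm with a two-finger parallel gripper is mounted at the origin on the work surface. World frame = base frame: x ahead of the robot, y to its left, z up, the work surface at z = 0. Lengths are in mm, angles in rad, forces in N, time in s.
With the tool pointing down it reaches from about 275 to 750 mm from the base axis. Payload 10.2 kg.
Tool frame: the origin (TCP) lies at the very end of the fingers, on their centre line; the grasp point (between the pads) lies 19 mm behind it (ctrl.hold_point_z is the distance from the TCP to the grasp point, in mm); z points along the fingers, y is the direction in which the jaws open and shut (so a half turn about z gives the same grasp; the last joint's range is limited). The gripper opens to 85 mm and grips with 20 to 120 N. Pads are 22 mm wide; open, the fingers measure 114 mm over their backs; the gripper's body (76 mm by 85 mm) begins 54 mm behind the grasp point. The pads swing forward as they close: fully open they stand 13 mm farther back than shut.
Start: joints at [1.068, 0.313, 1.498, -0, 1.331, -0.223], TCP at [144.999, 504.586, 231.294] pointing down, gripper open.
Joint ranges: [-2.94, 2.94], [-0.97, 2.17], [0.19, 2.56], [-1.23, 4.37], [0.02, 3.11], [-2.88, 2.88]. Speed limits (rad/s): [2.39, 2.39, 3.01, 3.14, 3.14, 3.14].

### API

Orientations are given as a unit quaternion [w, x, y, z].
In Python, from rig import readout, cams, workorder, spotter, ctrl gives the robot as it stands.
- The arm moves only by the tool step_arm, never from a script. Its argument "plan" is text: rows parted by semicolons, each of 5 numbers parted by spaces: the shift along the tool's x, y, z in cm, then the turn about the tool's z in degrees, then the opening in per cent of the stroke, from 0 (shut) to 100 (fully open). In form: x y z twist gripper; .... A call has 1 to 10 rows; each row is the pose to reach, as a shift and turn from the pose commanded when the call began, along the tool's axes at that moment; what a row does not reach only later rows make up. A row lasts 1/10 s, in which the tool goes at most 50 mm and 8.59 degrees, less where a joint would pass 70% of its speed; a pose out of reach is approached as far as the arm can. A call with a gripper value outside its range is refused whole. The fingers move at their own pace and stop on an object; "grip_force" is the grip in N (left out, the last holds). Time passes only in rows, so rows that repeat a pose let the fingers close. It gives the time, the measured TCP pose, the force and the opening at its end, in the units of the state.
- readout.sense(): the state, without advancing time (a new reading comes with each control period).
- cams.capture(name): name is "scene" or "top"; returns (picture, depth): 420x560x3 uint8, red, green, blue; 420x560 float32, mm along the optical axis (not along the pixel's ray), 0 where there is no reading.
- cams.camera_info(name): a dict with "vfov" (degrees; the focal length in pixels is half the picture's height over the tangent of half this angle, whatever the lens; pixels are square), "cx", "cy" (the principal point, pixels), "k1" (the pictures are not rectified: a ray, as slopes to the right and down, at radius r is drawn at 1 + k1 r^2 times it, then the intrinsics apply), "rvec" (rotation vector, rad) and "tvec" (3), from world to camera coordinates, as OpenCV has them. Camera axes: x right, y down, z forward; pixel columns grow to the right and rows downward; lengths in mm; the calibration is good to about 2 mm. A picture is of the moment at which its call begins. camera_info takes no time and is no camera call.
- workorder.finish_job(): hands the job in, once; it reports no verdict.
Trained networks look in the newest picture that a camera, given by its name, has taken for a name from the list of things; names that differ only in an ending like _2 or _b are one class to them, and where a whole thing is asked for, a point or a joint stands for the part that bears it (a point fixed in the world has none). Each returns a list of dicts, best first, with "conf" (0 to 1); they miss things now and then, are a little off and sometimes report something else, mostly with a low value. They report only what shows in the picture. A call takes as long as a camera call.
- spotter.regions_of(camera, target): "pixels" (420x560 bool, what is visible of it) and "extent" ([centre column, centre row, width, height] in pixels, round what is visible of it).
The state is a dict: "time_s": time; "joints": joint angles; "dq": joint speeds; "tau": joint torques, N m; "eef_pos": TCP position; "ee_rot": TCP orientation; "force": force on the tool from outside, world axes, zero at the start; "wrist_torque": the same for the moment, N m; "grip_width": opening from 0.0 (shut) to 1.0 (fully open).
Only numpy, scipy, OpenCV 4.12 (cv2) and the standard library are available. Lean on these libraries where they do the work, as an engineer would, in place of code of your own. Each camera call takes 0.05 s, during which the arm holds its last target. There are 200 camera calls.

## Working session

There is one attempt and no reset: what is moved stays moved. The work goes in short steps, Python scripts to look and compute and a tool call to move; the robot and the scene stay as the last step left them, time stands still between calls to the robot, and variables do not carry over. Pictures are saved under pics/ and viewed, about 8 in all and at most 12, crops included, and the job is handed in when it is done.

Besides the shell and the picture viewer there is one more tool, called by a JSON object that holds its "api" and its "payload". step_arm: Moves the arm, as the interface text tells. Its arguments: {"type":"object","properties":{"plan":{"type":"string"},"grip_force":{"type":"number"}},"required":["plan"]}

```bash
mkdir -p pics; cat > h.py <<'E'
import numpy as np, cv2
from rig import readout, cams, workorder, spotter, ctrl
def K(n):
    c=cams.camera_info(n); f=210/np.tan(np.radians(c['vfov'])/2)
    R=cv2.Rodrigues(np.array(c['rvec'],float))[0]; t=np.array(c['tvec'],float).ravel()
    return np.array([[f,0,c['cx']],[0,f,c['cy']],[0,0,1.]]),np.array([c['k1'],0,0,0,0.]),R,t
def world(n,uv,d):
    k,D,R,t=K(n); uv=np.atleast_2d(np.array(uv,float)); d=np.atleast_1d(d)
    s=cv2.undistortPoints(uv[:,None],k,D)[:,0]
    return (np.c_[s*d[:,None],d]-t)@R
def proj(n,P):
    k,D,R,t=K(n); return cv2.projectPoints(np.atleast_2d(np.array(P,float)),cv2.Rodrigues(R)[0],t,k,D)[0][:,0]
def ray_z(n,uv,z):
    k,D,R,t=K(n); s=cv2.undistortPoints(np.atleast_2d(np.array(uv,float))[:,None],k,D)[:,0]
    o=-R.T@t; v=np.c_[s,np.ones(len(s))]@R; return o+v*((z-o[2])/v[:,2])[:,None]
def save(n,im,box=None,s=1):
    if box: im=im[box[1]:box[3],box[0]:box[2]]
    cv2.imwrite('pics/'+n,cv2.resize(im[...,::-1],None,fx=s,fy=s,interpolation=cv2.INTER_CUBIC))
E
python3 - <<'E'
from h import *
s=readout.sense(); print({k:np.round(v,3) for k,v in s.items()}, ctrl.hold_point_z)
ims=[]
for n in('scene','top'):
    im,d=cams.capture(n); ims.append(im); np.savez('pics/'+n,im=im,d=d)
    print(n,-(K(n)[2].T@K(n)[3]), K(n)[0][0,0])
    for t in('grinder','crank_knob','wingnut','crank','cup_a'):
        for r in spotter.regions_of(n,t)[:3]:
            m=r['pixels']&(d>0); v,u=np.nonzero(m)
            W=world(n,np.c_[u,v],d[m]) if m.any() else np.zeros((1,3))
            print(n,t,round(r['conf'],2),np.round(r['extent']),m.sum(),np.round(np.median(W,0)),np.round(W.min(0)),np.round(W.max(0)))
save('a_scene.png',ims[0]); save('a_top.png',ims[1])
E
```

```text
{'time_s': np.float64(0.0), 'joints': array([ 1.068,  0.313,  1.498,  0.   ,  1.331, -0.223]), 'dq': array([-0.   ,  0.   , -0.001, -0.001, -0.001, -0.   ]), 'tau': array([-0.0000e+00, -4.1227e+01, -2.5974e+01, -0.0000e+00,  4.0000e-03,
       -0.0000e+00]), 'eef_pos': array([144.872, 504.342, 230.712]), 'ee_rot': array([-0.   ,  0.139,  0.99 , -0.001]), 'force': array([-0.131, -0.552,  0.139]), 'wrist_torque': array([-0.043, -0.006,  0.005]), 'grip_width': np.float64(1.005)} 18.700000000000003
scene [1443.79840929 -219.21791549 1367.19983262] 479.48209309234505
scene grinder 0.73 [236. 228.  52.  57.] 1874 [ 581. -147.   90.] [ 382. -231.   -4.] [663. -63. 242.]
scene crank_knob 0.51 [225. 218.  28.  34.] 271 [ 607. -181.  210.] [ 468. -225.   -2.] [ 663. -128.  242.]
scene wingnut 0.18 [235. 224.  50.  61.] 1829 [ 581. -147.   92.] [ 382. -227.   -4.] [663. -67. 242.]
scene crank 0.74 [224. 213.  31.  37.] 276 [ 601. -173.  210.] [ 372. -225.   -7.] [ 663. -114.  242.]
scene crank 0.68 [387. 185.  17.  31.] 299 [457. 420.  16.] [365. 386.  -6.] [509. 465.  26.]
scene cup_a 0.87 [27
[... 236 characters left out ...]
. -170.   -5.] [730. -99.  61.]
top [ 299.84608616   -6.02082591 1670.80263264] 529.4555994282367
top grinder 0.72 [320. 220.  61.  81.] 1982 [ 541. -149.  163.] [ 458. -249.   -4.] [703. -65. 246.]
top crank_knob 0.87 [334. 202.  39.  44.] 343 [ 601. -179.  212.] [ 538. -232.   -6.] [ 695. -130.  246.]
top wingnut 0.64 [359. 201.  30.  27.] 171 [ 654. -280.   21.] [ 610. -333.   -3.] [ 692. -237.   35.]
top crank 0.68 [332. 202.  37.  38.] 241 [ 604. -181.  213.] [ 545. -225.  186.] [ 653. -132.  246.]
top cup_a 0.89 [279. 210.  19.  19.] 314 [616. -23.  21.] [579. -56.  -5.] [640.  14.  66.]
top cup_a 0.8 [311. 179.  23.  24.] 336 [ 706. -132.   24.] [ 666. -169.   -6.] [ 744. -100.   64.]
```

```bash
python3 - <<'E'
from h import *
a=np.load('pics/scene.npz')['im'];b=np.load('pics/top.npz')['im']
A=cv2.resize(a[160:300,180:320],(560,560),interpolation=cv2.INTER_CUBIC)
save('b_scene.png',a,(180,160,320,300),4); save('b_top.png',b,(260,140,400,280),4)
E
```

```text
(no output)
```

View pics/b_scene.png

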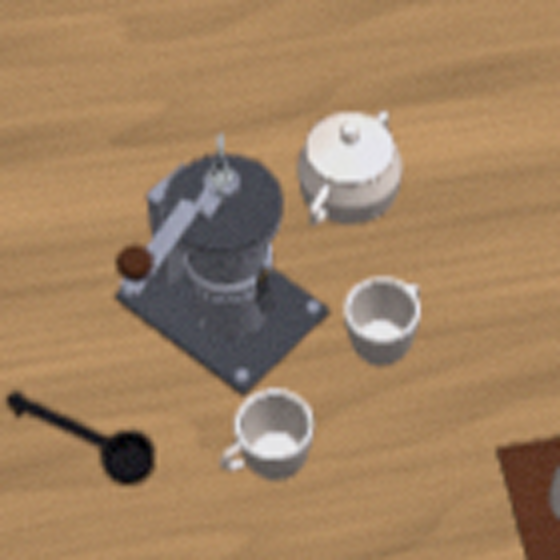

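View pics/b_top.png

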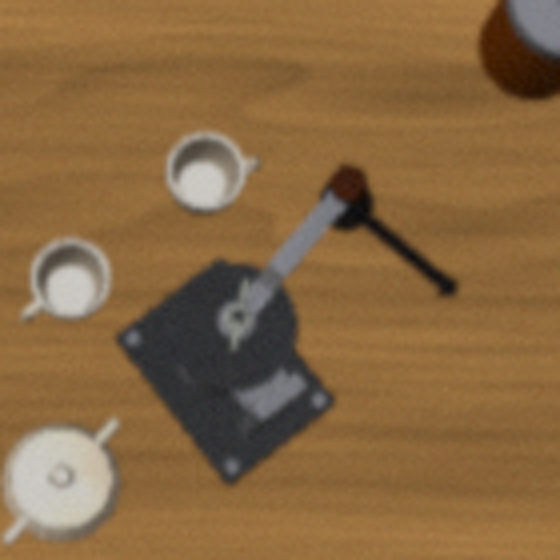

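The scene shows the grinder with its crank pointing toward the lower left, knob at about px (214,226) and nut at about (236,206). In the top view the nut is at about px (319,219), with the wings nearly along world x, and the knob at (347,186). Next I triangulate both points and get the wing angle.

```bash
cat >> h.py <<'E'
def tri(uv1,uv2):
    P=[]; 
    for n,uv in(('scene',uv1),('top',uv2)):
        k,D,R,t=K(n); P.append((np.c_[R,t],cv2.undistortPoints(np.array([[uv]],float),k,D)[0,0]))
    X=cv2.triangulatePoints(P[0][0],P[1][0],P[0][1],P[1][1])[:,0]; return X[:3]/X[3]
E
python3 - <<'E'
from h import *
kn=tri((180+134/4,160+262/4),(260+348/4,140+183/4)); print('knob',kn)
c=tri((180+222/4,160+182/4),(260+237/4,140+318/4)); print('nut',c)
print('nut at z=205 from top',ray_z('top',[(319.25,219.5)],205),'scene',ray_z('scene',[(235.5,205.5)],205))
print('knob z240',ray_z('top',[(347,185.8)],240),ray_z('scene',[(213.5,225.5)],240))
tips=ray_z('top',[(260+245/4,140+283/4),(260+235/4,140+345/4)],209); print(tips, tips.mean(0), np.degrees(np.arctan2(*(tips[0]-tips[1])[1::-1])))
# base plate screws/hopper: depth-based hopper circle
for n in('scene','top'):
    d=np.load(f'pics/{n}.npz')['d']; v,u=np.nonzero(d>0); W=world(n,np.c_[u,v],d[v,u])
    m=(abs(W[:,2]-173)<6)&(np.hypot(W[:,0]-c[0],W[:,1]-c[1])<70); Q=W[m,:2].astype(np.float32)
    print(n,m.sum(),cv2.minEnclosingCircle(Q),np.median(W[m,2]))
    m=(W[:,2]>193)&(np.hypot(W[:,0]-c[0],W[:,1]-c[1])<45); print(np.round(np.c_[u[m],v[m],W[m]]))
E
```

```text
knob [ 648.2989398  -214.67664048  227.44029615]
nut [ 557.94120481 -139.41646533  185.21790144]
nut at z=205 from top [[ 553.95046149 -140.77535316  205.        ]] scene [[ 573.46284482 -137.65377734  205.        ]]
knob z240 [[ 644.77568668 -215.17625894  240.        ]] [[ 657.61966327 -212.45196246  240.        ]]
[[ 578.37909653 -146.00132912  209.        ]
 [ 534.03739368 -139.05668604  209.        ]] [ 556.2082451  -142.52900758  209.        ] -8.90115742660022
scene 203 ((561.2888793945312, -137.81072998046875), 45.00087356567383) 169.45738889465298
[[ 235.  193.  537. -133.  219.]
 [ 234.  194.  536. -136.  214.]
 [ 235.  194.  538. -133.  216.]
 [ 234.  195.  543. -137.  218.]
 [ 235.  195.  540. -133.  213.]
 [ 234.  196.  544. -137.  214.]
 [ 235.  196.  548. -134.  218.]
 [ 234.  197.  547. -138.  213.]
 [ 235.  197.  545. -134.  210.]
 [ 234.  198.  547. -138.  208.]
 [ 235.  198.  548. -135.  209.]
 [ 234.  199.  551. -138.  208.]
 [ 235.  199.  559. -136.  218.]
 [ 233.  200.  552. -142.  207.]
 [ 234.  200.  554. -139.  207.]
 [ 235.  200.  560. -137.  215.]
 [ 236.  
[... 4133 characters left out ...]
 197.]
 [ 317.  221.  550. -135.  201.]
 [ 318.  221.  549. -137.  208.]
 [ 319.  221.  548. -139.  214.]
 [ 320.  221.  550. -143.  202.]
 [ 321.  221.  550. -146.  202.]
 [ 315.  222.  548. -130.  194.]
 [ 317.  222.  548. -135.  199.]
 [ 318.  222.  546. -137.  210.]
 [ 319.  222.  545. -139.  218.]
 [ 320.  222.  548. -144.  198.]
 [ 316.  223.  546. -133.  194.]
 [ 318.  223.  541. -136.  222.]
 [ 319.  223.  541. -138.  224.]
 [ 321.  223.  545. -146.  197.]
 [ 318.  224.  539. -136.  218.]
 [ 319.  224.  538. -138.  224.]
 [ 320.  224.  543. -144.  193.]
 [ 318.  225.  536. -136.  219.]
 [ 318.  226.  532. -136.  224.]
 [ 317.  227.  532. -134.  209.]
 [ 318.  227.  530. -136.  222.]]
```

Axis is near (557, -139), wing line at about -9° / 171°, and the arm at about -39°. I'll stroke on the side away from the arm with the fingers shut, tip at about z 204 mm and 26 mm from the axis. First I travel there, high up.

{"api": "step_arm", "payload": {"plan": "0 0 -5 0 0; -28 -26 -5 7 0; -28 -26 -5 7 0; -28 -26 -5 7 0; -28 -26 -5 7 0; -28 -26 -5 7 0; -28 -26 -5 7 0; -28 -26 -5 7 0; -28 -26 -5 7 0; -28 -26 -5 7 0"}}

```text
time_s: 1.6
eef_pos: [343.8, 174.8, 281.3]
ee_rot: [0.0, 0.202, 0.979, -0.0]
force: [-0.1, 0.7, -0.2]
grip_width: 0.005
```

{"api": "step_arm", "payload": {"plan": "-31.7 -22.9 0 6.7 0; -31.7 -22.9 0 6.7 0; -31.7 -22.9 0 6.7 0; -31.7 -22.9 0 6.7 0; -31.7 -22.9 0 6.7 0; -31.7 -22.9 0 6.7 0; -31.7 -22.9 0 6.7 0; -31.7 -22.9 0 6.7 0; -31.7 -22.9 0 6.7 0; -31.7 -22.9 0 6.7 0"}}

```text
time_s: 2.6
eef_pos: [544.6, -156.9, 280.7]
ee_rot: [-0.001, 0.257, 0.967, 0.0]
force: [-0.4, -0.0, 0.8]
grip_width: -0.001
```

```bash
python3 - <<'E'
from h import *
s=readout.sense(); print({k:np.round(v,3) for k,v in s.items()})
a,d=cams.capture('scene'); b,_=cams.capture('top')
for n in('scene','top'): print(n, proj(n,[s['eef_pos'],[557.5,-139,219]]))
A=[cv2.resize(i,(400,560),interpolation=cv2.INTER_CUBIC) for i in(a[160:244,200:260],b[170:254,290:350])]
save('c.png',np.hstack(A))
E
```

```text
{'time_s': np.float64(2.6), 'joints': array([-0.487,  0.379,  1.278,  0.   ,  1.486, -1.539]), 'dq': array([ 0.023, -0.037,  0.023,  0.002, -0.001,  0.001]), 'tau': array([-1.7300e+00, -4.3558e+01, -2.7619e+01, -7.6000e-02, -5.7000e-02,
       -3.7000e-02]), 'eef_pos': array([ 544.641, -156.894,  280.698]), 'ee_rot': array([-0.001,  0.257,  0.967,  0.   ]), 'force': array([-0.436, -0.025,  0.793]), 'wrist_torque': array([-0.013, -0.017, -0.021]), 'grip_width': np.float64(-0.001)}
scene [[226.11881874 183.25939293]
 [233.98488535 198.63233608]]
top [[327.85120712 218.25427736]
 [319.08130365 217.38681187]]
```

View pics/c.png

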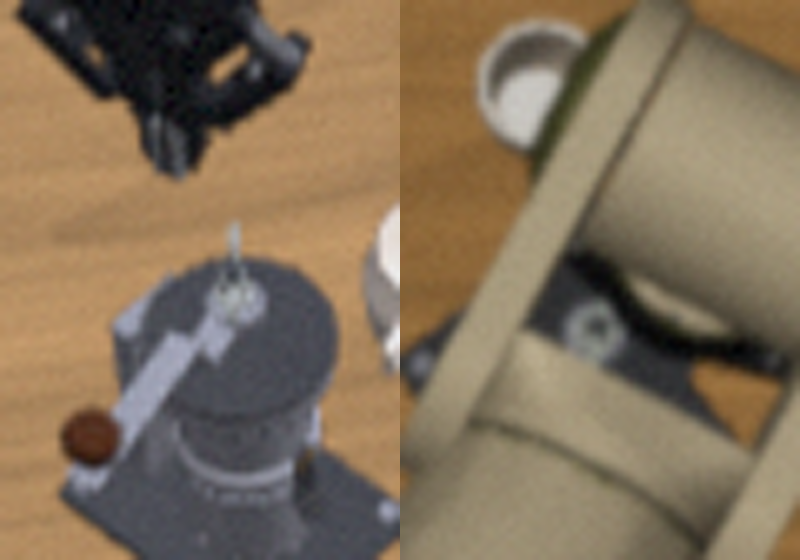

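The left half shows the closed fingertips at scene px (227,186), above and behind the nut at (235,198). The right half shows the nut hub at top px (319,220). Both agree with the projected TCP and axis to within a few mm. I settle, then check.

{"api": "step_arm", "payload": {"plan": "0 0 0 0 0; 0 0 0 0 0"}}

```text
time_s: 2.9
eef_pos: [544.3, -156.5, 281.8]
ee_rot: [0.0, 0.256, 0.967, -0.0]
force: [0.2, 0.2, 0.2]
grip_width: 0.003
```

{"api": "step_arm", "payload": {"plan": "-0.2 -0.4 0 0 0; -0.2 -0.4 3 0 0; -0.2 -0.4 5 0 0; -0.2 -0.4 6 0 0; -0.2 -0.4 7 0 0; -0.2 -0.4 7.7 0 0; -0.2 -0.4 7.7 0 0; -0.2 -0.4 7.7 0 0"}}

```text
time_s: 3.7
eef_pos: [544.4, -162.0, 204.9]
ee_rot: [0.0, 0.257, 0.967, -0.0]
force: [0.1, 0.6, -0.0]
grip_width: 0.003
```

{"api": "step_arm", "payload": {"plan": "0.36 0.03 0 8 0; 0.72 0.10 0 16 0; 1.06 0.23 0 24 0; 1.38 0.40 0 32 0; 1.67 0.61 0 40 0; 1.93 0.86 0 48 0; 2.16 1.15 0 56 0; 2.34 1.46 0 64 0; 2.47 1.80 0 72 0; 2.56 2.15 0 80 0"}}

```text
time_s: 4.7
eef_pos: [532.7, -130.5, 205.0]
ee_rot: [0.0, 0.819, 0.573, 0.0]
force: [-0.9, -0.7, -0.5]
grip_width: -0.002
```

```bash
cat >> h.py <<'E'
C=np.array([557,-138.5])
def st():
    s=readout.sense(); p=s['eef_pos']; q=s['ee_rot']; d=p[:2]-C
    f=s['force']; ph=np.arctan2(d[1],d[0]); psi=2*np.degrees(np.arctan2(q[2],q[1]))
    t=np.array([np.sin(ph),-np.cos(ph)])
    print('t %.2f pos %s r %.1f phi %.1f psi %.1f F %s rad %.1f tang(cw) %.1f q6 %.2f'%(s['time_s'],np.round(p,1),np.hypot(*d),np.degrees(ph)%360,psi%360,np.round(f,1),f[:2]@d/np.hypot(*d),f[:2]@t,s['joints'][5]))
    for z in [0]: pass
E
python3 - <<'E'
from h import *
st()
a,d=cams.capture('scene'); b,_=cams.capture('top')
A=[cv2.resize(i,(400,560),interpolation=cv2.INTER_CUBIC) for i in(a[170:226,215:255],b[190:246,300:340])]
save('d.png',np.hstack(A))
E
```

```text
t 4.70 pos [ 532.7 -130.5  205. ] r 25.6 phi 161.8 psi 69.9 F [-0.9 -0.7 -0.5] rad 0.7 tang(cw) -1.0 q6 -0.10
```

View pics/d.png

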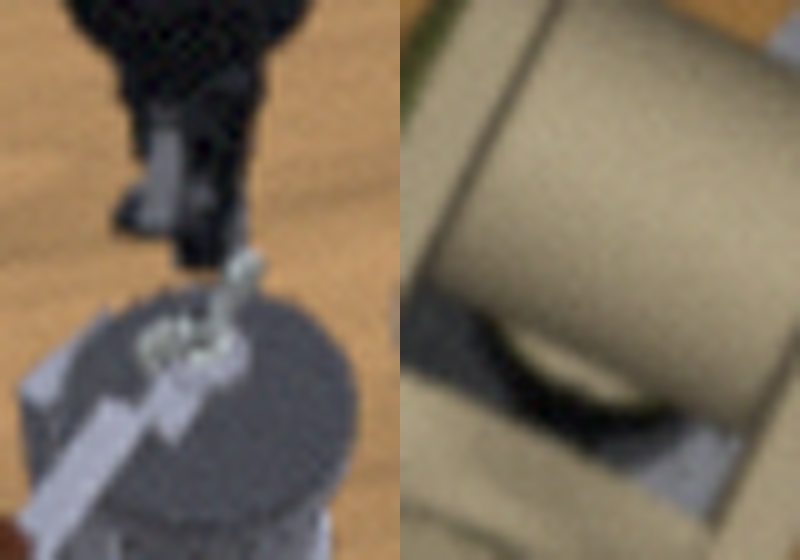

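The left half shows the wing at crop (245,260) ahead of the finger, turned clockwise as intended. The right half is hidden by the arm. Drag is about 1 N. I continue with two more parts of stroke 1.

{"api": "step_arm", "payload": {"plan": "0.36 0.03 0 8 0; 0.72 0.10 0 16 0; 1.06 0.23 0 24 0; 1.38 0.40 0 32 0; 1.67 0.61 0 40 0; 1.93 0.86 0 48 0; 2.16 1.15 0 56 0; 2.34 1.46 0 64 0; 2.47 1.80 0 72 0; 2.56 2.15 0 80 0"}}

```text
time_s: 5.8
eef_pos: [561.7, -113.7, 204.7]
ee_rot: [0.0, 0.996, -0.086, 0.0]
force: [-1.7, 0.5, -0.0]
grip_width: 0.003
```

{"api": "step_arm", "payload": {"plan": "0.36 0.03 0 8 0; 0.72 0.10 0 16 0; 1.06 0.23 0 24 0; 1.38 0.40 0 32 0; 1.67 0.61 0 40 0; 1.67 0.61 0 40 0; 1.67 0.61 0 40 0"}}

```text
time_s: 6.5
eef_pos: [577.0, -122.6, 204.6]
ee_rot: [-0.0, 0.909, -0.418, 0.0]
force: [1.0, 0.9, 0.5]
grip_width: -0.0
```

```bash
python3 -c "
from h import *
st()"
```

```text
t 6.50 pos [ 577.  -122.6  204.6] r 25.6 phi 38.5 psi 310.6 F [1.  0.9 0.5] rad 1.3 tang(cw) -0.0 q6 2.03
```

{"api": "step_arm", "payload": {"plan": "0 0 -1.5 0 0; 0 0 -3 -8 0; 0.89 5.04 -3 -16 0; 0.89 5.04 -3 -24 0; 0.89 5.04 -3 -32 0; 0.89 5.04 -3 -40 0; 0.89 5.04 -3 -48 0; 0.89 5.04 -3 -56 0; 0.89 5.04 -3 -64 0; 0.89 5.04 -3 -72 0"}}

```text
time_s: 7.5
eef_pos: [544.2, -161.9, 234.6]
ee_rot: [0.0, 0.98, 0.198, 0.0]
force: [-0.1, -0.5, -0.7]
grip_width: 0.001
```

{"api": "step_arm", "payload": {"plan": "0 0 0 -8 0; 0 0 0 -16 0; 0 0 0 -24 0; 0 0 0 -32 0; 0 0 0 -40 0; 0 0 0 -48 0; 0 0 0 -56 0; 0 0 0 -64 0; 0 0 0 -72 0; 0 0 0 -80 0"}}

```text
time_s: 8.5
eef_pos: [544.2, -161.9, 234.6]
ee_rot: [0.0, 0.623, 0.782, 0.0]
force: [0.5, 0.5, 0.1]
grip_width: -0.002
```

{"api": "step_arm", "payload": {"plan": "0 0 0 -8 0; 0 0 0 -16 0; 0 0 0 -24 0; 0 0 0 -32 0; 0 0 0 -40 0; 0 0 0 -48 0; 0 0 0 -48 0"}}

```text
time_s: 9.2
eef_pos: [544.2, -161.9, 234.5]
ee_rot: [0.0, 0.254, 0.967, -0.0]
force: [-0.8, 0.8, 0.5]
grip_width: -0.001
```

```bash
python3 - <<'E'
from h import *
st()
a,d=cams.capture('scene')
save('e.png',a,(215,180,255,220),14)
v,u=np.nonzero((d>0)); W=world('scene',np.c_[u,v],d[v,u])-[3,2,0]
m=(W[:,2]>203)&(W[:,2]<224)&(np.hypot(*(W[:,:2]-C).T)<31)&(u>228)
Q=W[m]; print(np.round(Q,0).tolist() if len(Q)<40 else len(Q)); 
vx=cv2.fitLine(Q[:,:2].astype(np.float32),cv2.DIST_HUBER,0,.01,.01).ravel(); print(vx,np.degrees(np.arctan2(vx[1],vx[0])))
E
```

```text
t 9.20 pos [ 544.2 -161.9  234.5] r 26.6 phi 241.3 psi 150.6 F [-0.8  0.8  0.5] rad -0.3 tang(cw) 1.1 q6 -1.55
[[539.0, -138.0, 221.0], [543.0, -139.0, 222.0], [540.0, -139.0, 214.0], [544.0, -140.0, 214.0], [541.0, -140.0, 205.0], [550.0, -141.0, 211.0], [552.0, -138.0, 213.0], [559.0, -142.0, 218.0], [557.0, -139.0, 215.0], [554.0, -135.0, 210.0], [551.0, -144.0, 203.0], [553.0, -141.0, 206.0], [558.0, -139.0, 211.0], [554.0, -135.0, 205.0], [556.0, -145.0, 206.0], [558.0, -142.0, 206.0], [560.0, -136.0, 208.0], [571.0, -141.0, 218.0], [564.0, -137.0, 208.0], [562.0, -146.0, 203.0], [574.0, -141.0, 218.0], [575.0, -141.0, 214.0], [568.0, -138.0, 203.0], [580.0, -142.0, 216.0], [581.0, -139.0, 216.0], [584.0, -143.0, 216.0], [581.0, -140.0, 211.0], [579.0, -140.0, 204.0]]
[ 9.9890029e-01 -4.6885472e-02  5.6031598e+02 -1.4002931e+02] -2.6873248
```

View pics/e.png

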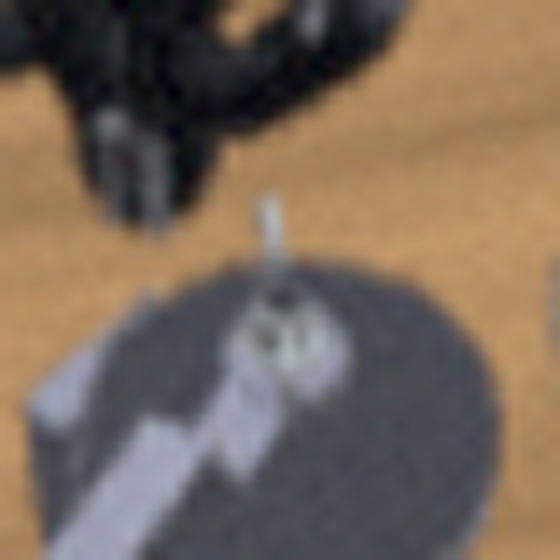

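The picture shows the nut's far wing at crop (270,210) and the near wing seen edge-on at about (285,345). The wing line is about -4°, so stroke 1 turned it about 175°, and the arm has not moved. Stroke 2 now.

{"api": "step_arm", "payload": {"plan": "0 0 1.5 0 0; 0 0 3 0 0; 0 0 3 0 0; 0 0 3 0 0"}}

```text
time_s: 9.65
eef_pos: [544.3, -161.9, 204.8]
ee_rot: [0.0, 0.257, 0.966, -0.0]
force: [-0.6, 1.1, -0.1]
grip_width: 0.003
```

{"api": "step_arm", "payload": {"plan": "0.36 0.03 0 8 0; 0.72 0.10 0 16 0; 1.06 0.23 0 24 0; 1.38 0.40 0 32 0; 1.67 0.61 0 40 0; 1.93 0.86 0 48 0; 2.16 1.15 0 56 0; 2.34 1.46 0 64 0; 2.47 1.80 0 72 0; 2.56 2.15 0 80 0"}}

```text
time_s: 10.65
eef_pos: [532.8, -130.5, 205.4]
ee_rot: [0.001, 0.82, 0.573, 0.0]
force: [-0.2, -1.7, -0.6]
grip_width: 0.002
```

{"api": "step_arm", "payload": {"plan": "0.36 0.03 0 8 0; 0.72 0.10 0 16 0; 1.06 0.23 0 24 0; 1.38 0.40 0 32 0; 1.67 0.61 0 40 0; 1.93 0.86 0 48 0; 2.16 1.15 0 56 0; 2.34 1.46 0 64 0; 2.47 1.80 0 72 0; 2.56 2.15 0 80 0"}}

```text
time_s: 11.65
eef_pos: [561.9, -113.7, 205.4]
ee_rot: [0.0, 0.996, -0.088, 0.001]
force: [-1.8, -0.3, 0.5]
grip_width: -0.001
```

{"api": "step_arm", "payload": {"plan": "0.36 0.03 0 8 0; 0.72 0.10 0 16 0; 1.06 0.23 0 24 0"}}

```text
time_s: 11.95
eef_pos: [572.0, -117.7, 205.4]
ee_rot: [0.0, 0.956, -0.293, 0.001]
force: [-1.9, 0.4, 0.3]
grip_width: -0.001
```

```bash
python3 -c "
from h import *
st()"
```

```text
t 11.95 pos [ 572.  -117.7  205.4] r 25.6 phi 54.3 psi 325.9 F [-1.9  0.4  0.3] rad -0.8 tang(cw) -1.8 q6 1.76
```

Cumulative turn is now about 340°, so the stop can come any time. From here I use short pushes and check the force after each.

{"api": "step_arm", "payload": {"plan": "0.14 0 0 3 0; 0.27 0.01 0 6 0; 0.27 0.01 0 6 0"}}

```text
time_s: 12.25
eef_pos: [574.1, -119.4, 205.3]
ee_rot: [-0.0, 0.94, -0.34, 0.001]
force: [-0.0, 0.9, 1.4]
grip_width: 0.001
```

{"api": "step_arm", "payload": {"plan": "0.14 0 0 3 0; 0.27 0.01 0 6 0; 0.27 0.01 0 6 0"}}

```text
time_s: 12.55
eef_pos: [576.0, -121.1, 205.0]
ee_rot: [-0.0, 0.922, -0.388, 0.0]
force: [-0.3, -0.6, 0.3]
grip_width: -0.0
```

{"api": "step_arm", "payload": {"plan": "0 0 -1.5 0 0; 0 0 -3 -8 0; 0.36 5.17 -3 -16 0; 0.36 5.17 -3 -24 0; 0.36 5.17 -3 -32 0; 0.36 5.17 -3 -40 0; 0.36 5.17 -3 -48 0; 0.36 5.17 -3 -56 0; 0.36 5.17 -3 -64 0; 0.36 5.17 -3 -72 0"}}

```text
time_s: 13.55
eef_pos: [541.4, -159.8, 234.8]
ee_rot: [0.0, 0.973, 0.231, 0.0]
force: [0.6, -0.1, 0.1]
grip_width: 0.005
```

{"api": "step_arm", "payload": {"plan": "0 0 0 -8 0; 0 0 0 -16 0; 0 0 0 -24 0; 0 0 0 -32 0; 0 0 0 -40 0; 0 0 0 -48 0; 0 0 0 -56 0; 0 0 0 -64 0; 0 0 0 -72 0; 0 0 0 -80 0"}}

```text
time_s: 14.55
eef_pos: [541.4, -159.8, 234.8]
ee_rot: [0.0, 0.597, 0.802, 0.0]
force: [-0.9, -1.0, 0.5]
grip_width: 0.001
```

{"api": "step_arm", "payload": {"plan": "0 0 0 -8 0; 0 0 0 -16 0; 0 0 0 -24 0; 0 0 0 -32 0; 0 0 0 -36 0; 0 0 0 -36 0"}}

```text
time_s: 15.15
eef_pos: [541.4, -159.8, 234.7]
ee_rot: [0.0, 0.322, 0.947, -0.0]
force: [-0.5, -0.5, 0.5]
grip_width: 0.004
```

```bash
python3 - <<'E'
from h import *
st()
W=[]
for i in range(3):
    a,d=cams.capture('scene'); v,u=np.nonzero((d>0)); W.append(world('scene',np.c_[u,v],d[v,u])-[3,2,0])
W=np.vstack(W); u=np.tile(u,1)
m=(W[:,2]>203)&(W[:,2]<224)&(np.hypot(*(W[:,:2]-C).T)<31)&(np.hypot(*(W[:,:2]-readout.sense()['eef_pos'][:2]).T)>18)
Q=W[m]; print(len(Q))
vx=cv2.fitLine(Q[:,:2].astype(np.float32),cv2.DIST_HUBER,0,.01,.01).ravel(); print(vx,np.degrees(np.arctan2(vx[1],vx[0])), np.sort(Q[:,2])[-15:].round(1))
save('f.png',a,(215,180,255,220),14)
E
```

```text
t 15.15 pos [ 541.4 -159.8  234.7] r 26.4 phi 233.8 psi 142.4 F [-0.5 -0.5  0.5] rad 0.7 tang(cw) 0.1 q6 -1.41
81
[ 9.9901080e-01  4.4468425e-02  5.5831744e+02 -1.3936024e+02] 2.5486937 [212.7 212.7 212.8 213.6 213.9 214.1 214.7 214.8 214.8 215.9 216.  216.
 216.2 216.3 216.5]
```

The wing line is at about +2.5° (cumulative about 348°) and the wing tops are visibly lower. I descend for stroke 3 with careful pushes.

{"api": "step_arm", "payload": {"plan": "0 0 1.5 0 0; 0 0 3.1 0 0; 0 0 3.1 0 0; 0 0 3.1 0 0; 0.18 0.01 3.1 4 0; 0.36 0.03 3.1 8 0; 0.54 0.06 3.1 12 0; 0.54 0.06 3.1 12 0"}}

```text
time_s: 16.1
eef_pos: [537.7, -156.0, 204.4]
ee_rot: [0.001, 0.421, 0.907, -0.0]
force: [0.1, -0.8, 0.7]
grip_width: -0.006
```

```bash
python3 -c "
from h import *
st()"
```

```text
t 16.10 pos [ 537.7 -156.   204.4] r 26.1 phi 222.3 psi 130.2 F [ 0.1 -0.8  0.7] rad 0.4 tang(cw) -0.6 q6 -1.19
```

{"api": "step_arm", "payload": {"plan": "0.18 0.01 0 4 0; 0.36 0.03 0 8 0; 0.36 0.03 0 8 0"}}

```text
time_s: 16.4
eef_pos: [535.6, -153.2, 204.0]
ee_rot: [0.001, 0.482, 0.876, -0.0]
force: [-0.2, -0.6, -0.3]
grip_width: -0.001
```

{"api": "step_arm", "payload": {"plan": "0.18 0.01 0 4 0; 0.36 0.03 0 8 0; 0.36 0.03 0 8 0"}}

```text
time_s: 16.7
eef_pos: [533.8, -150.0, 203.8]
ee_rot: [0.0, 0.542, 0.841, -0.0]
force: [0.8, -1.1, 0.2]
grip_width: 0.002
```

{"api": "step_arm", "payload": {"plan": "0.18 0.01 0 4 0; 0.36 0.03 0 8 0; 0.36 0.03 0 8 0"}}

```text
time_s: 17.0
eef_pos: [532.5, -146.5, 203.6]
ee_rot: [0.0, 0.599, 0.801, -0.0]
force: [-0.7, -1.0, 0.1]
grip_width: -0.001
```

{"api": "step_arm", "payload": {"plan": "0.18 0.01 0 4 0; 0.36 0.03 0 8 0; 0.36 0.03 0 8 0"}}

```text
time_s: 17.3
eef_pos: [531.8, -142.9, 203.5]
ee_rot: [0.0, 0.653, 0.757, 0.0]
force: [-0.2, 0.5, -0.4]
grip_width: -0.0
```

{"api": "step_arm", "payload": {"plan": "0.18 0.01 0 4 0; 0.36 0.03 0 8 0; 0.36 0.03 0 8 0"}}

```text
time_s: 17.6
eef_pos: [531.5, -139.3, 203.4]
ee_rot: [0.0, 0.704, 0.71, -0.0]
force: [-0.7, -0.2, 0.3]
grip_width: 0.004
```

{"api": "step_arm", "payload": {"plan": "0.18 0.01 0 4 0; 0.36 0.03 0 8 0; 0.36 0.03 0 8 0"}}

```text
time_s: 17.9
eef_pos: [531.8, -135.7, 203.3]
ee_rot: [0.0, 0.752, 0.659, 0.0]
force: [-0.4, 0.6, 0.3]
grip_width: -0.002
```

{"api": "step_arm", "payload": {"plan": "0.18 0.01 0 4 0; 0.36 0.03 0 8 0; 0.36 0.03 0 8 0"}}

```text
time_s: 18.2
eef_pos: [532.6, -132.2, 203.3]
ee_rot: [-0.0, 0.796, 0.605, -0.0]
force: [0.0, -0.6, -0.1]
grip_width: 0.005
```

{"api": "step_arm", "payload": {"plan": "0.18 0.01 0 4 0; 0.36 0.03 0 8 0; 0.36 0.03 0 8 0"}}

```text
time_s: 18.5
eef_pos: [533.8, -128.8, 203.3]
ee_rot: [-0.0, 0.836, 0.548, -0.0]
force: [-1.1, -0.2, -0.4]
grip_width: 0.002
```

{"api": "step_arm", "payload": {"plan": "0.18 0.01 0 4 0; 0.36 0.03 0 8 0; 0.36 0.03 0 8 0"}}

```text
time_s: 18.8
eef_pos: [535.5, -125.7, 203.3]
ee_rot: [-0.0, 0.873, 0.489, -0.0]
force: [-0.2, -0.8, -0.7]
grip_width: 0.001
```

{"api": "step_arm", "payload": {"plan": "0.18 0.01 0 4 0; 0.36 0.03 0 8 0; 0.36 0.03 0 8 0"}}

```text
time_s: 19.1
eef_pos: [537.7, -122.8, 203.2]
ee_rot: [0.0, 0.904, 0.427, -0.0]
force: [-1.0, -0.9, -0.8]
grip_width: -0.002
```

```bash
python3 - <<'E'
from h import *
st()
a0=np.load('pics/scene.npz'); L=[cams.capture('scene')[0].astype(float) for i in range(8)]
a=np.mean(L,0).astype(np.uint8)
A=[cv2.resize(i,(400,560),interpolation=cv2.INTER_CUBIC) for i in(a0['im'][170:226,215:255],a[170:226,215:255])]
save('g.png',np.hstack(A))
# projected expectation of wing tops for heights
for h in(0,1.5,3,5):
  for th in(98,278):
    w=np.radians(th); p=C+18*np.array([np.cos(w),np.sin(w)]); print(h,th,((proj('scene',[[*p,214+h]])[0]-[215,170])*10).round())
print(((proj('scene',[[*C,214]])[0]-[215,170])*10).round())
E
```

```text
t 19.10 pos [ 537.7 -122.8  203.2] r 24.9 phi 140.9 psi 50.5 F [-1.  -0.9 -0.8] rad 0.2 tang(cw) -1.3 q6 0.25
0 98 [249. 279.]
0 278 [135. 310.]
1.5 98 [249. 276.]
1.5 278 [135. 307.]
3 98 [249. 273.]
3 278 [134. 304.]
5 98 [248. 269.]
5 278 [134. 300.]
[192. 295.]
```

View pics/g.png

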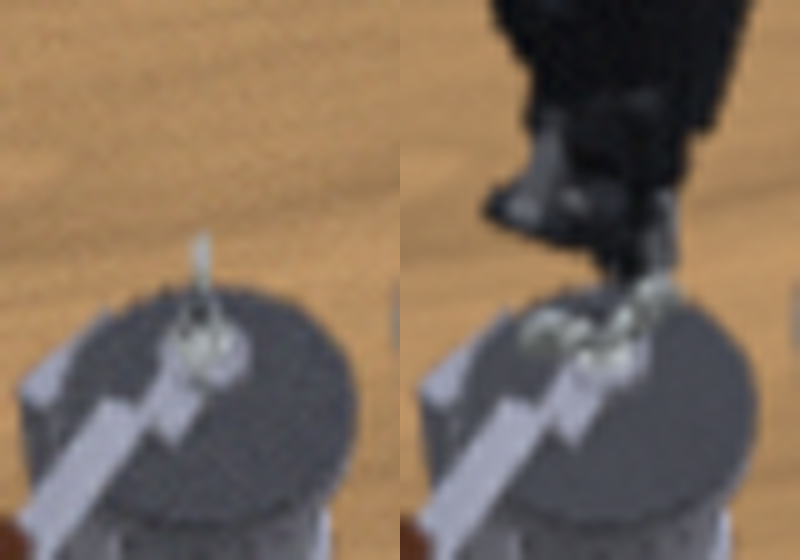

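The left half is the start and the right half is now. The crank is unchanged. The wings, at about crop (255,285) and (145,320), have turned with the finger and sit lower. I keep pushing in short steps.

{"api": "step_arm", "payload": {"plan": "0.18 0.01 0 4 0; 0.36 0.03 0 8 0; 0.36 0.03 0 8 0"}}

```text
time_s: 19.8
eef_pos: [540.3, -120.1, 203.3]
ee_rot: [0.0, 0.933, 0.361, -0.0]
force: [-0.6, 0.2, -0.5]
grip_width: 0.003
```

{"api": "step_arm", "payload": {"plan": "0.18 0.01 0 4 0; 0.36 0.03 0 8 0; 0.36 0.03 0 8 0"}}

```text
time_s: 20.1
eef_pos: [543.1, -117.9, 203.3]
ee_rot: [0.0, 0.955, 0.295, 0.0]
force: [-0.4, 0.1, -0.3]
grip_width: 0.002
```

{"api": "step_arm", "payload": {"plan": "0.18 0.01 0 4 0; 0.36 0.03 0 8 0; 0.36 0.03 0 8 0"}}

```text
time_s: 20.4
eef_pos: [546.2, -116.2, 203.3]
ee_rot: [0.0, 0.974, 0.228, 0.0]
force: [-1.4, -0.6, 0.8]
grip_width: -0.002
```

{"api": "step_arm", "payload": {"plan": "0.18 0.01 0 4 0; 0.36 0.03 0 8 0; 0.36 0.03 0 8 0"}}

```text
time_s: 20.7
eef_pos: [549.6, -114.8, 203.3]
ee_rot: [-0.0, 0.987, 0.16, 0.0]
force: [-0.3, -0.0, 0.1]
grip_width: -0.002
```

{"api": "step_arm", "payload": {"plan": "0.18 0.01 0 4 0; 0.36 0.03 0 8 0; 0.36 0.03 0 8 0"}}

```text
time_s: 21.0
eef_pos: [553.1, -114.0, 203.3]
ee_rot: [-0.0, 0.996, 0.091, 0.0]
force: [-1.9, -0.2, -0.1]
grip_width: 0.002
```

{"api": "step_arm", "payload": {"plan": "0.18 0.01 0 4 0; 0.36 0.03 0 8 0; 0.36 0.03 0 8 0"}}

```text
time_s: 21.3
eef_pos: [556.7, -113.6, 203.3]
ee_rot: [-0.0, 1.0, 0.022, 0.0]
force: [-1.1, -1.7, -0.0]
grip_width: -0.0
```

{"api": "step_arm", "payload": {"plan": "0.18 0.01 0 4 0; 0.36 0.03 0 8 0; 0.36 0.03 0 8 0"}}

```text
time_s: 21.6
eef_pos: [560.3, -113.8, 203.3]
ee_rot: [-0.0, 0.999, -0.048, 0.0]
force: [-0.6, 0.4, 0.2]
grip_width: -0.004
```

{"api": "step_arm", "payload": {"plan": "0.18 0.01 0 4 0; 0.36 0.03 0 8 0; 0.36 0.03 0 8 0"}}

```text
time_s: 21.9
eef_pos: [563.8, -114.4, 203.3]
ee_rot: [-0.0, 0.993, -0.118, 0.0]
force: [-1.1, 0.5, -0.2]
grip_width: -0.0
```

{"api": "step_arm", "payload": {"plan": "0.18 0.01 0 4 0; 0.36 0.03 0 8 0; 0.36 0.03 0 8 0"}}

```text
time_s: 22.2
eef_pos: [567.2, -115.6, 203.3]
ee_rot: [-0.0, 0.982, -0.187, 0.0]
force: [-1.7, 0.8, 0.4]
grip_width: -0.002
```

{"api": "step_arm", "payload": {"plan": "0.18 0.01 0 4 0; 0.36 0.03 0 8 0; 0.36 0.03 0 8 0"}}

```text
time_s: 22.5
eef_pos: [570.5, -117.2, 203.3]
ee_rot: [-0.0, 0.967, -0.255, 0.0]
force: [-0.4, 0.7, 1.4]
grip_width: -0.003
```

{"api": "step_arm", "payload": {"plan": "0.18 0.01 0 4 0; 0.36 0.03 0 8 0; 0.36 0.03 0 8 0"}}

```text
time_s: 22.8
eef_pos: [573.5, -119.2, 203.3]
ee_rot: [-0.0, 0.947, -0.322, 0.0]
force: [-0.2, 1.2, -0.2]
grip_width: -0.002
```

{"api": "step_arm", "payload": {"plan": "0.18 0.01 0 4 0; 0.36 0.03 0 8 0; 0.36 0.03 0 8 0"}}

```text
time_s: 23.1
eef_pos: [576.1, -121.7, 203.3]
ee_rot: [-0.0, 0.922, -0.387, 0.0]
force: [-0.2, 1.1, 0.3]
grip_width: 0.002
```

{"api": "step_arm", "payload": {"plan": "0.18 0.01 0 4 0; 0.36 0.03 0 8 0; 0.36 0.03 0 8 0"}}

```text
time_s: 23.4
eef_pos: [578.4, -124.4, 203.3]
ee_rot: [-0.0, 0.893, -0.45, 0.0]
force: [-0.8, 1.0, 0.2]
grip_width: -0.0
```

{"api": "step_arm", "payload": {"plan": "0.18 0.01 0 4 0; 0.36 0.03 0 8 0; 0.36 0.03 0 8 0"}}

```text
time_s: 23.7
eef_pos: [580.3, -127.5, 203.3]
ee_rot: [-0.0, 0.859, -0.511, 0.0]
force: [0.4, 0.6, 0.4]
grip_width: -0.004
```

{"api": "step_arm", "payload": {"plan": "0.18 0.01 0 4 0; 0.36 0.03 0 8 0; 0.36 0.03 0 8 0"}}

```text
time_s: 24.0
eef_pos: [581.7, -130.9, 203.3]
ee_rot: [-0.0, 0.822, -0.57, 0.0]
force: [-0.5, 0.6, 0.2]
grip_width: -0.004
```

{"api": "step_arm", "payload": {"plan": "0.18 0.01 0 4 0; 0.36 0.03 0 8 0; 0.36 0.03 0 8 0"}}

```text
time_s: 24.3
eef_pos: [582.7, -134.3, 203.3]
ee_rot: [-0.0, 0.78, -0.626, 0.0]
force: [0.0, 0.6, 0.3]
grip_width: 0.002
```

{"api": "step_arm", "payload": {"plan": "0 0 -1.5 0 0; 0 0 -3.2 -8 0; 0.47 5.16 -3.2 -16 0; 0.47 5.16 -3.2 -24 0; 0.47 5.16 -3.2 -32 0; 0.47 5.16 -3.2 -40 0; 0.47 5.16 -3.2 -48 0; 0.47 5.16 -3.2 -56 0; 0.47 5.16 -3.2 -64 0; 0.47 5.16 -3.2 -72 0"}}

```text
time_s: 25.3
eef_pos: [533.3, -149.9, 235.4]
ee_rot: [0.0, 0.999, -0.044, 0.0]
force: [0.5, 0.1, 0.0]
grip_width: 0.002
```

{"api": "step_arm", "payload": {"plan": "0 0 0 -8 0; 0 0 0 -16 0; 0 0 0 -24 0; 0 0 0 -32 0; 0 0 0 -40 0; 0 0 0 -48 0; 0 0 0 -56 0; 0 0 0 -64 0; 0 0 0 -72 0; 0 0 0 -80 0"}}

```text
time_s: 26.3
eef_pos: [533.3, -149.9, 235.4]
ee_rot: [0.0, 0.794, 0.608, -0.0]
force: [-0.1, -0.3, -0.1]
grip_width: -0.002
```

{"api": "step_arm", "payload": {"plan": "0 0 0 -8 0; 0 0 0 -16 0; 0 0 0 -24 0; 0 0 0 -32 0; 0 0 0 -38 0; 0 0 0 -38 0"}}

```text
time_s: 26.9
eef_pos: [533.3, -149.9, 235.3]
ee_rot: [0.0, 0.555, 0.832, -0.0]
force: [-0.6, -0.2, -0.5]
grip_width: -0.003
```

```bash
python3 - <<'E'
from h import *
st()
W=[];L=[]
for i in range(4):
    a,d=cams.capture('scene'); L.append(a.astype(float)); v,u=np.nonzero((d>0)); W.append(world('scene',np.c_[u,v],d[v,u])-[3,2,0])
W=np.vstack(W)
m=(W[:,2]>203)&(W[:,2]<224)&(np.hypot(*(W[:,:2]-C).T)<31)&(np.hypot(*(W[:,:2]-readout.sense()['eef_pos'][:2]).T)>18)
Q=W[m]; print(len(Q))
vx=cv2.fitLine(Q[:,:2].astype(np.float32),cv2.DIST_HUBER,0,.01,.01).ravel(); print(vx,np.degrees(np.arctan2(vx[1],vx[0])), np.sort(Q[:,2])[-15:].round(1))
save('i.png',np.mean(L,0).astype(np.uint8),(200,170,256,226),10)
E
```

```text
t 26.90 pos [ 533.3 -149.9  235.3] r 26.3 phi 205.7 psi 112.6 F [-0.6 -0.2 -0.5] rad 0.6 tang(cw) 0.1 q6 -0.88
120
[ 8.8853997e-01 -4.5879924e-01  5.5742493e+02 -1.4021701e+02] -27.309652 [213.8 214.  214.3 214.4 214.4 214.4 214.5 214.6 215.4 215.6 215.8 215.8
 216.  216.9 216.9]
```

View pics/i.png

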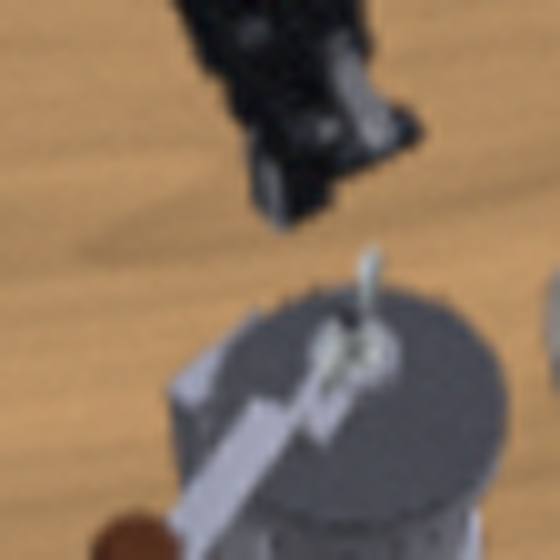

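The picture shows the far wing at crop (370,260), the near one at about (330,350), and the crank in its old place. The wing line is at about -27°, so the cumulative turn is about 560° and at most about 45° is left. I descend for the last stroke.

{"api": "step_arm", "payload": {"plan": "0 0 1.5 0 0; 0 0 3.2 0 0; 0 0 3.2 0 0; 0 0 3.2 0 0; 0.18 0.01 3.2 4 0; 0.36 0.03 3.2 8 0; 0.54 0.06 3.2 12 0; 0.54 0.06 3.2 12 0"}}

```text
time_s: 27.9
eef_pos: [532.2, -144.7, 204.4]
ee_rot: [0.001, 0.641, 0.767, 0.0]
force: [0.2, -0.7, 0.3]
grip_width: -0.001
```

```bash
python3 -c "
from h import *
st()"
```

```text
t 27.90 pos [ 532.2 -144.7  204.4] r 25.6 phi 194.1 psi 100.2 F [ 0.2 -0.7  0.3] rad -0.0 tang(cw) -0.7 q6 -0.66
```

{"api": "step_arm", "payload": {"plan": "0.14 0.01 0 3 0; 0.27 0.01 0 6 0; 0.27 0.01 0 6 0"}}

```text
time_s: 28.2
eef_pos: [531.7, -142.1, 204.0]
ee_rot: [0.001, 0.68, 0.733, 0.0]
force: [0.5, -0.4, -0.8]
grip_width: -0.002
```

{"api": "step_arm", "payload": {"plan": "0.14 0.01 0 3 0; 0.27 0.01 0 6 0; 0.27 0.01 0 6 0"}}

```text
time_s: 28.5
eef_pos: [531.5, -139.5, 203.8]
ee_rot: [0.0, 0.717, 0.697, 0.0]
force: [-0.8, -0.2, -0.1]
grip_width: 0.001
```

{"api": "step_arm", "payload": {"plan": "0.14 0.01 0 3 0; 0.27 0.01 0 6 0; 0.27 0.01 0 6 0"}}

```text
time_s: 28.8
eef_pos: [531.6, -136.7, 203.6]
ee_rot: [0.0, 0.752, 0.659, 0.0]
force: [-0.1, -0.2, 0.3]
grip_width: -0.003
```

{"api": "step_arm", "payload": {"plan": "0.14 0.01 0 3 0; 0.27 0.01 0 6 0; 0.27 0.01 0 6 0"}}

```text
time_s: 29.1
eef_pos: [531.3, -135.2, 203.5]
ee_rot: [0.0, 0.786, 0.618, -0.001]
force: [-6.0, -6.0, 3.1]
grip_width: 0.002
```

The force has jumped to about 8 N and the finger lags its command, which looks like the stop. I confirm with one small push.

{"api": "step_arm", "payload": {"plan": "0.07 0 0 1.5 0; 0.1 0 0 2 0; 0.1 0 0 2 0; 0.1 0 0 2 0"}}

```text
time_s: 29.5
eef_pos: [531.2, -134.7, 203.5]
ee_rot: [0.0, 0.796, 0.605, -0.002]
force: [-7.8, -7.7, 1.9]
grip_width: 0.001
```

```bash
python3 -c "
from h import *
st()"
```

```text
t 29.50 pos [ 531.2 -134.7  203.5] r 26.1 phi 171.6 psi 74.4 F [-7.8 -7.7  1.9] rad 6.5 tang(cw) -8.8 q6 -0.19
```

The reaction is 11 N, square to the wing face and rising with almost no motion. That is the hard stop, at about 0.2 N m, well under the crank's 0.8 N m. I back off, lift clear and retreat for a check.

{"api": "step_arm", "payload": {"plan": "-0.3 -0.1 0 0 0; -0.6 -0.2 0 0 0; -0.6 -0.2 -2 0 0; -0.6 -0.2 -6 0 0; -0.6 -0.2 -10 0 0; -0.6 -0.2 -14 0 0; -0.6 -0.2 -14 0 0"}}

```text
time_s: 30.2
eef_pos: [529.8, -138.6, 348.8]
ee_rot: [0.004, 0.797, 0.605, 0.002]
force: [1.7, -0.6, 0.3]
grip_width: 0.001
```

{"api": "step_arm", "payload": {"plan": "18 -26 0 0 0; 18 -26 0 0 0; 18 -26 0 0 0; 18 -26 0 0 0; 18 -26 0 0 0; 18 -26 0 0 0; 18 -26 0 0 0; 18 -26 0 0 0; 18 -26 0 0 0; 18 -26 0 0 0"}}

```text
time_s: 31.2
eef_pos: [327.9, 104.9, 342.9]
ee_rot: [-0.0, 0.797, 0.603, -0.0]
force: [0.9, -0.4, -0.0]
grip_width: -0.002
```

```bash
python3 - <<'E'
from h import *
st()
out=[]
for n,box in(('scene',(200,170,256,226)),('top',(304,180,360,236))):
    im=np.mean([cams.capture(n)[0].astype(float) for i in range(4)],0).astype(np.uint8); i0=np.load(f'pics/{n}.npz')['im']
    g=[cv2.cvtColor(i[box[1]:box[3],box[0]:box[2]],cv2.COLOR_RGB2GRAY).astype(np.float32) for i in(i0,im)]
    full=cv2.absdiff(cv2.GaussianBlur(i0,(0,0),1.5),cv2.GaussianBlur(im,(0,0),1.5)).max(2)>25
    nn,_,s,c=cv2.connectedComponentsWithStats(full.astype(np.uint8)); print(n,[(x[4],c[i].round()) for i,x in enumerate(s) if i and x[4]>3])
    for i in(i0,im): out.append(cv2.resize(i[box[1]:box[3],box[0]:box[2]],(400,300) if 0 else (300,300),interpolation=cv2.INTER_CUBIC))
save('j.png',np.vstack([np.hstack(out[:2]),np.hstack(out[2:])]))
E
```

```text
t 31.20 pos [327.9 104.9 342.9] r 334.2 phi 133.3 psi 74.2 F [ 0.9 -0.4 -0. ] rad -0.9 tang(cw) 0.4 q6 0.24
scene [(np.int32(1688), array([304.,  19.])), (np.int32(3574), array([392.,  31.])), (np.int32(4055), array([287.,  66.])), (np.int32(175), array([223.,  80.])), (np.int32(552), array([239.,  95.]))]
top [(np.int32(9357), array([209., 349.])), (np.int32(5817), array([ 70., 386.])), (np.int32(211), array([285., 390.])), (np.int32(383), array([271., 396.])), (np.int32(18), array([245., 406.])), (np.int32(92), array([302., 413.])), (np.int32(39), array([295., 413.]))]
```

View pics/j.png

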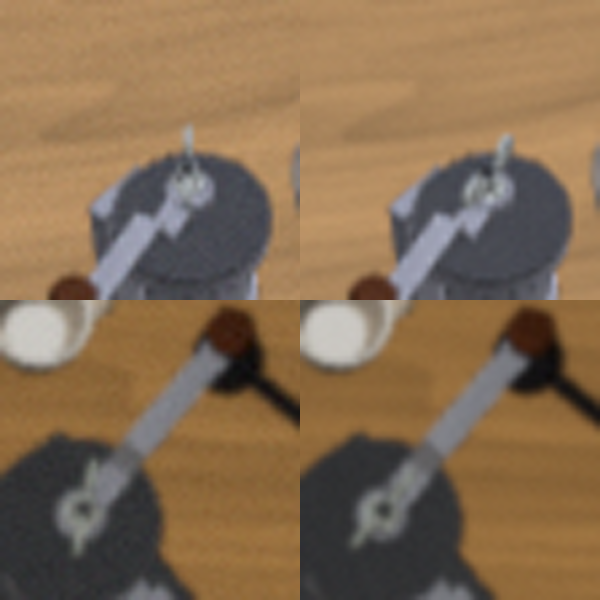

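The picture shows the start on the left and now on the right. The crank, knob, cup and spoon are unmoved in both views. The difference map shows changes only where the robot is and was. The wings now lie roughly along the arm and lower than before. Handing in.

```bash
python3 -c "
from h import *
print(workorder.finish_job())"
```

```text
the job is handed in; nothing more can be done
None
```

The wing nut is run down against its stop on the crank. I turned it clockwise about 570° (roughly 10 rad) with the closed fingertips, in four strokes, and handed the job in at about 31 s.

- **Stop:** drag stayed around 1–2 N throughout. At the end the reaction rose to 7–8 N, then 11 N, with almost no motion and square to the wing face. That is about 0.2 N m, well below the crank's 0.8 N m, so I took it as the hard stop.
- **Surroundings:** the before-and-after pictures show the crank, the knob, the nearby cup and the spoon where they were. In both cameras nothing changed in the picture beyond the robot's own positions. The gripper finished about 330 mm away from the nut, in the air and touching nothing.
- **Disagreement:** the final wing angle came out at about 130° from the finger geometry and 135° from the contact force. The top picture gave about 144°. This fits the 2–3 mm uncertainty in where I placed the nut's axis.
- **Not checked:** I could not confirm the nut's seated height, because the depth readings were too noisy. Seating rests on the force reading alone.

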